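# Shut and latch the gate of the caul bin

## Task

Shut the little gate of the caul bin and latch it: lift the latch bar by its knob, swing the gate home with the bar held above the horn of the keeper, press the gate gently against its rubber stud (a little over a kilogram of push, by feel) until the bar can go down behind the horn, and leave it lying level in the notch. Force nothing, and leave the other things on the bench where they lie.

Things in the scene. Friction and masses are not known exactly. Their poses are not given: they have to be found in the camera images.
- bin: Open-topped pine bin holding two cauls, 348 wide, 374 deep, 170 high, screwed down. Origin: middle of the gateway, on the bench, in the plane of the posts' front faces; its +x runs into the bin, -x is the outside (gate side), +y to the hinge post, z up. The upright hinge line is at x 0, y +124. Posts 45 x 33, inner faces at y +-127, the latch post at -y.
- gate_edge (a point): Top outer corner of the free edge of the pine gate (leaf 18 thick, its top 162 above the bench). Gate frame: origin on the hinge line on the bench, parallel to the bin's frame when flush with the posts, the leaf running to -y; this point is at gate x 0, y -242, z 162. The gate starts swung 0.25 to 0.6 rad open to the outside (bin -x), stays where it is left and can go some 18 past flush.
- latch (a joint): Galvanised latch bar, 8 thick (gate x), 18 high, on the gate's outer face; hangs freely about a pivot at gate x -18, y -124, z 138 and runs 170 to gate -y past the gate's edge. 0 = level, as it lies in the notch; positive (rad) = tip raised, up to 0.42. Unsupported it hangs at -0.05. Weighs about 0.26 kg; falls by its own weight.
- latch_knob (a point): Middle of the round lifting knob of the bar: a black rod 16 in diameter that stands 44 straight out from the bar's outer face (gate -x), with a 22 wide end cap. It is 85 from the pivot along the bar; this point is 25 outside the bar's middle plane, so at gate x -43, y -209, z 138 with the bar level. Pinch it from above on its gate +-y sides; held lightly it turns between the fingers.
- strike_place (a point): Where the bar should lie on the latch post: bin x -18, y -140.5, z 138. The keeper there is a galvanised plate with a notch floor for the bar (26 long in y, top at z 129), an 8 thick horn on the outside (top at z 150), open above and inwards; the post stands behind. Set by slotted screws, the whole keeper with its stud sits up to 9 further in or out (bin x) than this: unmeasured.
- stud_place (a point): Nominal face centre of the keeper's rubber stud, 18 in diameter, which meets the back of the gate 237 from the hinge line; it shifts in or out with the keeper. Springy, 6 N per mm, squeezed 0.8 mm when the bar bears on the horn. The bar clears the horn above about 10 N on the stud; over 18 N is too hard. Once let go it pushes the gate out until the bar bears on the horn (a half-lowered bar jams).
- caul_c: Spare maple caul, 300 x 44 x 20, lying on the bench; leave alone. Origin: middle of its underside.
- square: Chrome steel square, stock 140 x 30 x 14, blade 220 x 30 x 3, lying flat; leave alone. Origin: outer end of the stock.
- scraper: Blue plastic scraper, 145 long, 75 wide, lying flat; leave alone. Origin: near its middle.

How it is judged:
By the outcome, as a careful person would: the job done as asked, in the order asked, and still so for the second after the job is handed in, with the robot touching nothing.
It also fails if it takes over 54 s, if anything falls off the work surface, if the arm or the gripper's body presses on something with over 40 N, if the wrist force passes 120 N, or if a joint passes its speed limit or range.

## Robot

A 6-joint arm with a two-finger parallel gripper is mounted at the origin on the work surface. World frame = base frame: x ahead of the robot, y to its left, z up, the work surface at z = 0. Lengths are in m, angles in degrees, forces in N, time in s.
With the tool pointing down it reaches from about 0.3 to 0.875 m from the base axis. Payload 6.4 kg.
Tool frame: the origin (TCP) lies at the very end of the fingers, on their centre line; the grasp point (between the pads) lies bot.grip_depth behind it (bot.grip_depth is the distance from the TCP to the grasp point, in m); z points along the fingers, y is the direction in which the jaws open and shut (so a half turn about z gives the same grasp; the last joint's range is limited). The gripper opens to 85 mm and grips with 20 to 120 N. Pads are 22 mm wide; open, the fingers measure 114 mm over their backs; the gripper's body (76 mm by 85 mm) begins 54 mm behind the grasp point. The pads swing forward as they close: fully open they stand 13 mm farther back than shut.
Start: joints at [-89.112, 10.359, 92.074, -0, 77.567, -11.82], TCP at [0.127, -0.561, 0.231] pointing down, gripper open.
Joint ranges: [-171.53, 171.53], [-51.25, 118.39], [17.06, 147.69], [-65.23, 245.23], [0, 150.52], [-178.68, 178.68]. Speed limits (degrees/s): [147.25, 147.25, 172.46, 180, 180, 180].

## Interface

Orientations are given as a 3x3 rotation matrix whose columns are the frame's x, y, z axes.
In Python, from station import bot, imaging, order gives the robot as it stands.
- The arm moves only by the tool carry_out, never from a script. Its argument "targets" is a list of rows, each a list of 6 numbers: the shift along the tool's x, y, z in cm, then the turn, a rotation vector about the tool's x, y, z in rad. In form: [[dx, dy, dz, wx, wy, wz], ...]. A call has exactly 5 rows; each row shifts and turns the commanded pose from where the row before left it, along the tool's axes as they then stand; what a row does not reach is not made up. A row lasts 1/8 s, in which the tool goes at most 62.5 mm and 10.7 degrees, less where a joint would pass 70% of its speed; a pose out of reach is approached as far as the arm can. A call is refused whole if a number of a shift passes 6.25 or a number of a turn 0.188, either way. A call with a gripper value outside its range is refused whole. "grip" is the opening, from 0 (shut) to 1 (fully open), set as the call begins (left out, the last holds). The fingers move at their own pace and stop on an object; "grip_force" is the grip in N (left out, the last holds). Time passes only in rows, so rows that do not move let the fingers close, or fill a call up. It gives the time, the measured TCP pose, the force and the opening at its end, in the units of the state.
- bot.get_state(): the state, without advancing time (a new reading comes with each control period).
- imaging.camera(name): name is "side" or "top" or "wrist"; returns a dict with "pixels" (420x560x3 uint8, red, green, blue), "z_map" (420x560 float32, m along the optical axis (not along the pixel's ray), 0 where there is no reading), "mtx" (3x3 intrinsics, pixels), "rvec" (rotation vector, rad) and "tvec" (3), from world to camera coordinates, as OpenCV has them; the wrist camera has in their place "tool_from_camera" (4x4, takes a point from camera to tool coordinates, whose origin is the TCP and whose axes are the flange's). Camera axes: x right, y down, z forward; pixel columns grow to the right and rows downward; lengths in m; the calibration is good to about 2 mm. A picture is of the moment at which its call begins: read the wrist's pose just before it.
- order.job_done(): hands the job in, once; it reports no verdict.
The state is a dict: "time_s": time; "qpos": joint angles; "joint_velocities": joint speeds; "joint_torque": joint torques, N m; "tcp_pos": TCP position; "eef_rot": TCP orientation; "contact_force": force on the tool from outside, world axes, zero at the start; "ft_torque": the same for the moment, N m; "width": opening from 0.0 (shut) to 1.0 (fully open).
Only numpy, scipy, OpenCV 4.12 (cv2) and the standard library are available. Lean on these libraries where they do the work, as an engineer would, in place of code of your own. Each camera call takes 0.05 s, during which the arm holds its last target. There are 200 camera calls.

## Working session

There is one attempt and no reset: what is moved stays moved. The work goes in short steps, Python scripts to look and compute and a tool call to move; the robot and the scene stay as the last step left them, time stands still between calls to the robot, and variables do not carry over. Pictures are saved under pics/ and viewed, about 8 in all and at most 12, crops included, and the job is handed in when it is done.

Besides the shell and the picture viewer there is one more tool, called after ">>>" in YAML: its name, and indented under it one key for each argument. carry_out: Moves the arm, as the interface text tells. Its arguments: {"type":"object","properties":{"targets":{"type":"array"},"grip":{"type":"number"},"grip_force":{"type":"number"}},"required":["targets"]}

```bash
ls; mkdir -p pics
python3 - <<'E'
from station import bot, imaging, order
import cv2,numpy as np
s=bot.get_state();print(s['time_s'],s['tcp_pos'],s['eef_rot'],s['contact_force'],bot.grip_depth)
for n in ['top','side']:
    c=imaging.camera(n);np.savez(f'{n}0.npz',**c)
    cv2.imwrite(f'pics/{n}0.png',c['pixels'][:,:,::-1]);print(n,c['mtx'],cv2.Rodrigues(c['rvec'])[0],c['tvec'])
E
```

```text
pics
0.0 [ 0.12649505 -0.56035037  0.23038992] [[ 9.75499871e-01  2.19999999e-01 -5.16650208e-05]
 [ 2.19999747e-01 -9.75498340e-01  1.76063645e-03]
 [ 3.36940874e-04 -1.72886692e-03 -9.99998449e-01]] [ 0.21054141 -0.3186183   0.0482659 ] 0.0187
top [[474.36843753   0.         271.44504846]
 [  0.         474.36843753 209.23066583]
 [  0.           0.           1.        ]] [[-1.22313646e-02 -9.99925190e-01  9.09238451e-05]
 [-9.97135024e-01  1.21904462e-02 -7.46534484e-02]
 [ 7.46467551e-02 -1.00377689e-03 -9.97209534e-01]] [-0.15033861  0.50172815  1.22245027]
side [[515.39780623   0.         286.57117653]
 [  0.         515.39780623 210.52449995]
 [  0.           0.           1.        ]] [[ 0.99014903 -0.13996525 -0.00382525]
 [-0.10537182 -0.72687944 -0.67863323]
 [ 0.09220457  0.6723511  -0.73446737]] [-0.50814528  0.02823097  1.16824384]
```

View pics/top0.png

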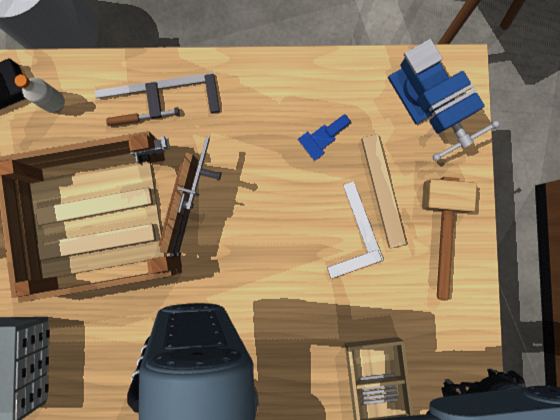

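View pics/side0.png

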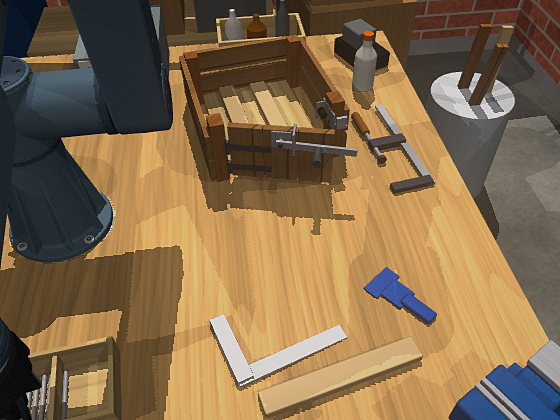

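Top view (picture 1): bin at left, with the hinge post near (172,265), the latch post and keeper near (148,147), the gate open from (172,265) to (195,155), and the bar and knob near (210,175). The side view (picture 2) shows the keeper at (328,110) and the knob near (318,157). Next I'll use the depth to get exact points.

```bash
cat > h.py <<'E'
import cv2,numpy as np
def load(n): return dict(np.load(n))
def xyz(c):
    z=c['z_map'];v,u=np.mgrid[:z.shape[0],:z.shape[1]];K=c['mtx']
    p=np.stack([(u-K[0,2])*z/K[0,0],(v-K[1,2])*z/K[1,1],z],-1)
    R=cv2.Rodrigues(c['rvec'])[0]
    w=(p-c['tvec'].ravel())@R; w[z<=0]=np.nan
    return w
def crop(c,x0,y0,x1,y1,f,name):
    im=c['pixels'][y0:y1,x0:x1,::-1]
    cv2.imwrite(name,cv2.resize(im,None,fx=f,fy=f,interpolation=cv2.INTER_CUBIC))
E
python3 - <<'E'
from h import *
a=load('top0.npz');b=load('side0.npz')
A=cv2.resize(a['pixels'][120:290,110:260],None,fx=3.5,fy=3.5,interpolation=cv2.INTER_CUBIC)
cv2.imwrite('pics/tc.png',A[:,:,::-1])
crop(b,170,60,370,210,4,'pics/sc.png')
for n,c,bx in (('top',a,(110,120,260,290)),('side',b,(170,30,370,240))):
    w=xyz(c);x0,y0,x1,y1=bx;m=np.zeros(w.shape[:2],bool);m[y0:y1,x0:x1]=1
    for lo,hi in ((.158,.1655),(.1665,.174)):
        k=m&(w[...,2]>lo)&(w[...,2]<hi)
        n_,l,st,ce=cv2.connectedComponentsWithStats(k.astype(np.uint8))
        for i in range(1,n_):
            if st[i,4]>25:
                p=w[l==i];r=cv2.minAreaRect((p[:,:2]*1000).astype(np.float32))
                print(n,lo,st[i],np.round(p.mean(0),4),'rect',np.round(cv2.boxPoints(r)).tolist())
E
```

```text
top 0.158 [160 153  33 101 751] [0.5057 0.0639 0.1623] rect [[389.0, 81.0], [620.0, 21.0], [626.0, 43.0], [395.0, 104.0]]
top 0.1665 [128 135  21  16 259] [0.6473 0.1509 0.1705] rect [[628.0, 171.0], [635.0, 126.0], [667.0, 131.0], [660.0, 177.0]]
top 0.1665 [147 257  22  17 266] [0.3648 0.1052 0.1707] rect [[345.0, 125.0], [353.0, 80.0], [385.0, 85.0], [377.0, 130.0]]
side 0.158 [326  99  19   9  44] [0.6461 0.1356 0.1613] rect [[617.0, 141.0], [654.0, 115.0], [668.0, 135.0], [631.0, 161.0]]
side 0.158 [227 122  66  12 423] [0.4667 0.0742 0.1616] rect [[391.0, 84.0], [530.0, 42.0], [538.0, 68.0], [398.0, 110.0]]
side 0.158 [209 126  15   5  39] [0.3675 0.0849 0.1619] rect [[352.0, 89.0], [353.0, 79.0], [384.0, 80.0], [384.0, 90.0]]
side 0.158 [295 127  40   9 234] [0.5832 0.0446 0.1618] rect [[538.0, 45.0], [622.0, 25.0], [627.0, 47.0], [544.0, 68.0]]
side 0.1665 [363  31   7   6  36] [0.7941 0.4282 0.1704] rect [[782.0, 417.0], [797.0, 413.0], [804.0, 441.0], [789.0, 445.0]]
side 0.1665 [325  91  20  14 177] [0.6487 0.1497 0.17  ] rect [[628.0, 174.0], [636.0, 124.0], [669.0, 129.0], [661.0, 179.0]]
side 0.1665 [206 113  18  15 197] [0.3661 0.1042 0.1699] rect [[345.0, 129.0], [354.0, 79.0], [387.0, 84.0], [378.0, 134.0]]
```

View pics/tc.png

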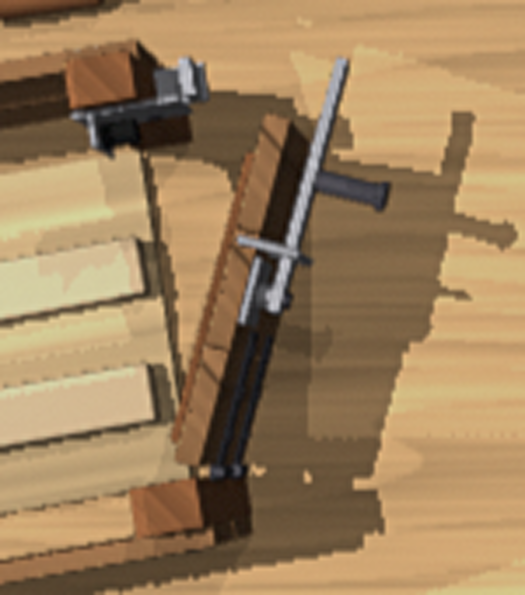

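View pics/sc.png

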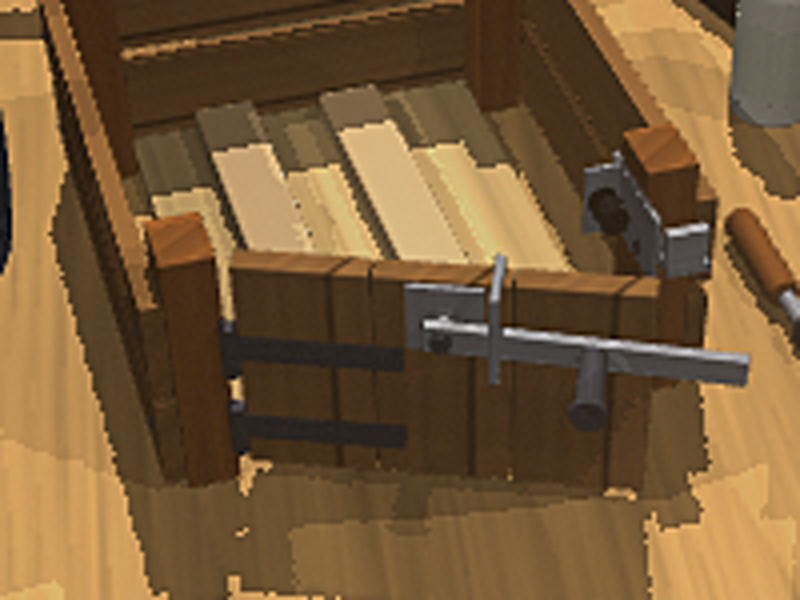

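The crops (pictures 3 and 4) show the bar hanging on the gate with the knob sticking out of its face. The guide staple is at about tc(270,248), and the keeper horn on the latch post is at tc(195,75). Next I'll fit the frames, check the knob against depth and plan the approach.

```bash
cat >> h.py <<'E'
from scipy.spatial.transform import Rotation as Ro
EY=np.array([-282.5,-45.6,0])/np.hypot(282.5,45.6);EX=np.array([EY[1],-EY[0],0]);O=np.array([.5103,.1053,0])
H=O+.124*EY
def gframe(th):  # th = opening (rad), outwards
    r=Ro.from_rotvec([0,0,-th]).as_matrix(); return r@EX,r@EY
def G(th,x,y,z):
    ex,ey=gframe(th); return H+ex*x+ey*y+np.array([0,0,z])
def knob(th,a,x=-.043):
    return G(th,x,-.124-.085*np.cos(a),.138+.085*np.sin(a))
def toolR(th):
    ey=-gframe(th)[1]; z=np.array([0,0,-1.]); return np.stack([np.cross(ey,z),ey,z],1)
def plan(P0,R0,wps):  # wps: (pos,R,nrows); prints tool rows
    P,R=np.array(P0,float),np.array(R0,float)
    for p,Rg,n in wps:
        for i in range(n,0,-1):
            d=R.T@(p-P)/i*100; w=Ro.from_matrix(R.T@Rg).as_rotvec()/i
            d=np.round(d,2);w=np.round(w,3); print([*map(float,d),*map(float,w)])
            P=P+R@d/100; R=R@Ro.from_rotvec(w).as_matrix()
    print('end',P.round(4))
E
python3 - <<'E'
from h import *
from station import bot
a=load('top0.npz');b=load('side0.npz')
e=[]
for n,c in (('top',a),('side',b)):
    w=xyz(c)
    # gate top: fit angle from inner&outer edge points
    for it in range(1):
        k=(abs(w[...,2]-.162)<.0035)&(w[...,0]>.385)&(w[...,0]<.63)&(w[...,1]<.108)&(w[...,1]>.015)
        p=w[k][:,:2].astype(np.float32);f=cv2.fitLine(p,cv2.DIST_HUBER,0,.01,.01).ravel()
        d=f[:2]*np.sign(f[0]);th=np.arctan2(-EY[1],-EY[0])-np.arctan2(d[1],d[0])
        ex,ey=gframe(th);q=(w-H)@np.stack([ex,ey,[0,0,1]],1)
        g=q[k];print(n,'th',th,'gate x rng',np.percentile(g[:,0],[2,98]),'y',np.percentile(g[:,1],[1,99]))
    kk=(q[...,0]<-.028)&(q[...,0]>-.08)&(q[...,2]>.1)&(q[...,1]<-.17)&(q[...,1]>-.25)
    s=q[kk];print('knob n',len(s),'x',np.percentile(s[:,0],[1,99]),'y',np.percentile(s[:,1],[2,50,98]),'z',np.percentile(s[:,2],[2,50,98]))
    kb=(abs(q[...,0]+.018)<.006)&(q[...,2]>.11)&(q[...,1]<-.245)&(q[...,1]>-.31)
    s=q[kb];print('bar tip',len(s),s.min(0),s.max(0),s.mean(0))
    B=(w-O)@np.stack([EX,EY,[0,0,1]],1)
    kk=(B[...,0]<-.006)&(B[...,0]>-.06)&(B[...,2]>.11)&(B[...,2]<.16)&(abs(B[...,1]+.14)<.03)
    s=B[kk];print('keeper',len(s),np.percentile(s,[1,10,50,90,99],axis=0).round(4).tolist())
th=.414
for t in (th,):print('knob',knob(t,-.05),toolR(t).round(3).tolist())
s=bot.get_state()
tgt=knob(th,-.05);tgt[2]=.205
plan(s['tcp_pos'],s['eef_rot'],[(tgt,toolR(th),15)])
E
```

```text
top th 0.41649164951234063 gate x rng [-0.00184378  0.0185811 ] y [-0.23797149 -0.00447648]
knob n 131 x [-0.07012352 -0.02851139] y [-0.21624807 -0.20741374 -0.19945327] z [0.13167111 0.14145904 0.14749207]
bar tip 87 [-0.02117457 -0.29197006  0.12409895] [-0.01237685 -0.24586106  0.14484303] [-0.01794387 -0.26882359  0.1384743 ]
keeper 185 [[-0.0383, -0.153, 0.1124], [-0.0353, -0.1499, 0.1261], [-0.0218, -0.1359, 0.1326], [-0.0097, -0.1243, 0.152], [-0.0065, -0.1238, 0.1559]]
side th 0.418703548077633 gate x rng [-0.00178063  0.0211    ] y [-0.23922305 -0.00579163]
knob n 139 x [-0.06929662 -0.02932488] y [-0.2179339  -0.20907    -0.20029198] z [0.1253203  0.1398197  0.14474708]
bar tip 169 [-0.02333261 -0.29425856  0.12078675] [-0.01200645 -0.24601785  0.14313402] [-0.01715305 -0.26973643  0.13320522]
keeper 201 [[-0.038, -0.1546, 0.1123], [-0.0354, -0.1501, 0.1251], [-0.0308, -0.1345, 0.1363], [-0.0111, -0.1258, 0.1504], [-0.0065, -0.1246, 0.1543]]
knob [ 0.57927435 -0.00856368  0.13375177] [[0.251, 0.968, 0.0], [0.968, -0.251, 0.0], [0.0, -0.0, -1.0]]
[3.75, -2.92, 0.18, -0.0, -0.0, -0.073]
[3.96, -2.64, 0.18, -0.0, -0.0, -0.073]
[4.14, -2.35, 0.17, -0.0, -0.0, -0.073]
[4.3, -2.04, 0.18, -0.0, -0.0, -0.073]
[4.44, -1.72, 0.17, -0.0, -0.0, -0.073]
[4.55, -1.39, 0.18, -0.0, -0.0, -0.073]
[4.64, -1.06, 0.17, -0.0, -0.0, -0.073]
[4.7, -0.72, 0.18, -0.0, -0.0, -0.073]
[4.74, -0.37, 0.17, -0.0, -0.0, -0.073]
[4.76, -0.02, 0.18, -0.0, -0.0, -0.073]
[4.75, 0.32, 0.17, -0.0, -0.0, -0.073]
[4.71, 0.67, 0.18, -0.0, -0.0, -0.073]
[4.65, 1.01, 0.17, -0.0, -0.0, -0.073]
[4.57, 1.35, 0.18, -0.0, -0.001, -0.073]
[4.45, 1.68, 0.17, -0.001, -0.0, -0.073]
end [ 0.5793 -0.0086  0.205 ]
```

Gate opening is about 0.417 rad. The knob, bar and leaf sizes match the given ones, and the keeper looks 5–8 mm outward. Now moving to a point over the knob.

>>> carry_out:
  targets:
    - [3.75,-2.92,0.18,0,0,-0.073]
    - [3.96,-2.64,0.18,0,0,-0.073]
    - [4.14,-2.35,0.17,0,0,-0.073]
    - [4.3,-2.04,0.18,0,0,-0.073]
    - [4.44,-1.72,0.17,0,0,-0.073]
  grip: 0.5
  grip_force: 30

```text
time_s: 0.72
tcp_pos: [0.2781, -0.3755, 0.2221]
eef_rot: [[0.832, 0.555, -0.0], [0.555, -0.832, 0.001], [0.0, -0.0, -1.0]]
contact_force: [-0.1, -0.3, -0.1]
width: 0.499
```

>>> carry_out:
  targets:
    - [4.55,-1.39,0.18,0,0,-0.073]
    - [4.64,-1.06,0.17,0,0,-0.073]
    - [4.7,-0.72,0.18,0,0,-0.073]
    - [4.74,-0.37,0.17,0,0,-0.073]
    - [4.76,-0.02,0.18,0,0,-0.073]

```text
time_s: 1.35
tcp_pos: [0.429, -0.1916, 0.2135]
eef_rot: [[0.578, 0.816, -0.0], [0.816, -0.578, 0.0], [-0.0, -0.0, -1.0]]
contact_force: [1.1, 0.1, -0.5]
width: 0.5
```

>>> carry_out:
  targets:
    - [4.75,0.32,0.17,0,0,-0.073]
    - [4.71,0.67,0.18,0,0,-0.073]
    - [4.65,1.01,0.17,0,0,-0.073]
    - [4.57,1.35,0.18,0,0,-0.073]
    - [4.45,1.68,0.17,0,0,-0.073]

```text
time_s: 1.98
tcp_pos: [0.5799, -0.0077, 0.2045]
eef_rot: [[0.249, 0.969, -0.001], [0.969, -0.249, 0.0], [-0.0, -0.001, -1.0]]
contact_force: [-0.1, 0.1, -0.5]
width: 0.5
```

Run:
```python
from h import *
from station import bot,imaging
s=bot.get_state();print(s['time_s'],s['tcp_pos'],s['eef_rot'].round(4).tolist() if hasattr(s['eef_rot'],'round') else s['eef_rot'],s['width'],s['contact_force'])
c=imaging.camera('wrist');np.savez('w1.npz',tcp=s['tcp_pos'],R=s['eef_rot'],**c)
cv2.imwrite('pics/w1.png',c['pixels'][:,:,::-1])
P,R=np.array(s['tcp_pos']),np.array(s['eef_rot'])
z=c['z_map'];v,u=np.mgrid[:420,:560];K=c['mtx']
p=np.stack([(u-K[0,2])*z/K[0,0],(v-K[1,2])*z/K[1,1],z],-1)
T=c['tool_from_camera'];w=(p@T[:3,:3].T+T[:3,3])@R.T+P;w[z<=0]=np.nan
th=.417;ex,ey=gframe(th);q=(w-H)@np.stack([ex,ey,[0,0,1]],1)
kk=(q[...,0]<-.03)&(q[...,0]>-.06)&(q[...,2]>.12)&(q[...,2]<.15)&(q[...,1]<-.18)&(q[...,1]>-.24)
t=q[kk]
if len(t):print(len(t),np.percentile(t,[2,50,98],axis=0))
tgt=knob(th,-.05);tgt[2]-=.0187
plan(P,R,[(tgt,toolR(th),4)])
```

```text
1.975 [ 0.57991369 -0.0076918   0.20452876] [[0.2488, 0.9686, -0.0006], [0.9686, -0.2488, 0.0], [-0.0001, -0.0006, -1.0]] 0.5004761779413885 [-0.1383986   0.10247816 -0.52851056]
813 [[-0.0592052  -0.21655962  0.13494757]
 [-0.04448834 -0.20864188  0.14048669]
 [-0.03067759 -0.20114797  0.14248138]]
[-0.04, -0.01, 2.24, -0.0, 0.0, 0.001]
[-0.04, -0.01, 2.24, -0.0, 0.0, 0.002]
[-0.04, -0.01, 2.23, -0.0, 0.0, 0.001]
[-0.04, -0.02, 2.24, -0.001, 0.0, 0.002]
end [ 0.579  -0.0091  0.115 ]
```

View pics/w1.png

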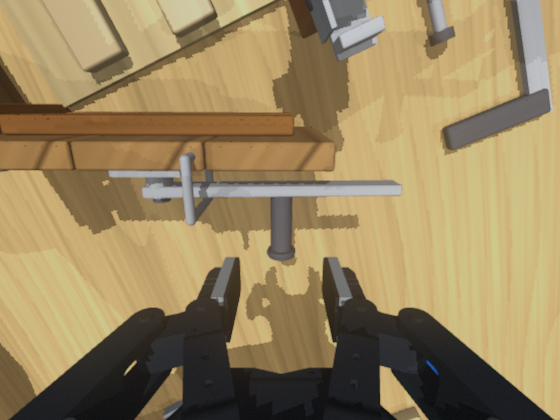

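Wrist view (picture 5): the knob rod at columns 272–292 is centred between the jaws (middle about 281), and the wrist depth agrees within 1 mm. Descending to grasp lightly.

>>> carry_out:
  targets:
    - [-0.04,-0.01,2.24,0,0,0.002]
    - [-0.04,-0.01,2.24,0,0,0.002]
    - [-0.04,-0.01,2.23,0,0,0.001]
    - [-0.04,-0.02,2.24,0,0,0.001]
    - [0,0,0,0,0,0]

```text
time_s: 2.65
tcp_pos: [0.5764, -0.0102, 0.1132]
eef_rot: [[0.257, 0.966, -0.005], [0.966, -0.257, 0.001], [-0.0, -0.005, -1.0]]
contact_force: [0.5, 1.6, 0.4]
width: 0.501
```

>>> carry_out:
  targets:
    - [0,0,0,0,0,0]
    - [0,0,0,0,0,0]
    - [0,0,0,0,0,0]
    - [0,0,0,0,0,0]
    - [0,0,0,0,0,0]
  grip: 0.1
  grip_force: 25

```text
time_s: 3.28
tcp_pos: [0.5791, -0.0107, 0.1166]
eef_rot: [[0.257, 0.966, 0.002], [0.966, -0.257, -0.0], [0.0, 0.002, -1.0]]
contact_force: [-2.2, -0.1, 6.7]
width: 0.171
```

>>> carry_out:
  targets:
    - [0,0,-0.6,0,0,0]
    - [0,-0.02,-0.6,0,0,0]
    - [0,-0.06,-0.6,0,0,0]
    - [0,-0.1,-0.5,0,0,0]
    - [0,-0.1,-0.4,0,0,0]

```text
time_s: 3.9
tcp_pos: [0.5766, -0.0104, 0.1431]
eef_rot: [[0.257, 0.966, 0.002], [0.966, -0.257, -0.001], [-0.0, 0.003, -1.0]]
contact_force: [5.4, -2.4, -3.7]
width: 0.174
```

Run:
```python
from h import *
from station import bot,imaging
s=bot.get_state();print(s['time_s'],s['tcp_pos'],s['width'],s['contact_force'])
c=imaging.camera('side')
crop(c,210,60,370,210,4,'pics/s2.png')
P,R=np.array(s['tcp_pos']),np.array(s['eef_rot'])
# swing about hinge H, keep tool pose rigid with gate
Rz=lambda a:Ro.from_rotvec([0,0,a]).as_matrix()
w=[]
for i in range(1,11):
    a=.036*i; w.append((H*[1,1,0]+Rz(a)@(P-H),Rz(a)@R,1))
plan(P,R,w)
```

```text
3.9 [ 0.57661547 -0.01038852  0.1431105 ] 0.17380561823251053 [ 5.42826923 -2.43441814 -3.66940639]
[0.75, 0.15, 0.0, -0.0, 0.0, -0.036]
[0.75, 0.14, 0.0, -0.0, 0.0, -0.036]
[0.74, 0.15, 0.0, -0.0, 0.0, -0.036]
[0.75, 0.14, 0.0, -0.0, 0.0, -0.036]
[0.75, 0.15, 0.0, -0.0, 0.0, -0.036]
[0.75, 0.14, 0.0, -0.0, 0.001, -0.036]
[0.75, 0.15, 0.0, -0.0, -0.0, -0.036]
[0.75, 0.14, 0.0, -0.0, -0.0, -0.036]
[0.74, 0.15, 0.0, -0.0, -0.0, -0.036]
[0.75, 0.14, 0.0, -0.0, -0.0, -0.036]
end [0.5983 0.0622 0.1431]
```

View pics/s2.png

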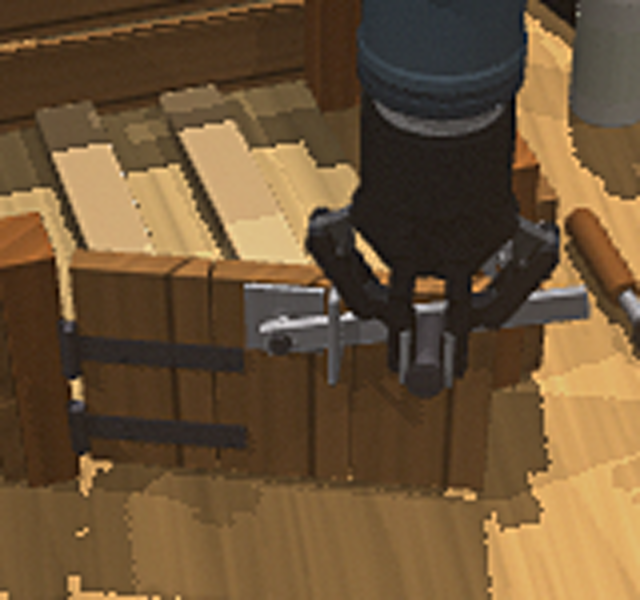

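Picture 6: the bar is held raised by the knob at about (425,350), with its tip up at (585,300), and the knob sits in the jaws. Swinging the gate now, with a slight y relief.

>>> carry_out:
  targets:
    - [0.4,0.18,0,0,0,-0.018]
    - [0.75,0.15,0,0,0,-0.036]
    - [0.75,0.15,0,0,0,-0.036]
    - [0.75,0.15,0,0,0,-0.036]
    - [0.75,0.15,0,0,0,-0.036]

```text
time_s: 4.58
tcp_pos: [0.5905, 0.0225, 0.1425]
eef_rot: [[0.095, 0.995, 0.001], [0.995, -0.095, -0.0], [-0.0, 0.001, -1.0]]
contact_force: [4.7, -2.1, -3.7]
width: 0.178
```

>>> carry_out:
  targets:
    - [0.75,0.14,0,0,0,-0.036]
    - [0.75,0.15,0,0,0,-0.036]
    - [0.75,0.14,0,0,0,-0.036]
    - [0.75,0.15,0,0,0,-0.036]
    - [0.4,0.07,0,0,0,-0.018]

```text
time_s: 5.2
tcp_pos: [0.5985, 0.0565, 0.1426]
eef_rot: [[-0.067, 0.998, 0.002], [0.998, 0.067, 0.0], [-0.0, 0.002, -1.0]]
contact_force: [6.7, -2.3, -4.3]
width: 0.176
```

```bash
cat > st.py <<'E'
from h import *
from station import bot,imaging
s=bot.get_state();P,R=np.array(s['tcp_pos']),np.array(s['eef_rot']);F=np.array(s['contact_force'])
print('t',s['time_s'],'P',P.round(4),'w',s['width'],'Ftool',(R.T@F).round(2))
g=R.T@(P-H);th=np.arctan2(-EY[1],-EY[0])-np.arctan2(R[1,1],R[0,1])
print('tool yaw th',th,'radius y',g[1],'x',g[0],'zgrasp',P[2]+.0187)
E
python3 - <<'E'
from st import *
for n in('top','side'):
    c=imaging.camera(n);w=xyz(c)
    k=(abs(w[...,2]-.162)<.0035)&(w[...,0]>.38)&(w[...,0]<.56)&(w[...,1]<.14)&(w[...,1]>.02)
    p=w[k][:,:2].astype(np.float32);f=cv2.fitLine(p,cv2.DIST_HUBER,0,.01,.01).ravel()
    d=f[:2]*np.sign(f[0]);print(n,len(p),'gate th',np.arctan2(-EY[1],-EY[0])-np.arctan2(d[1],d[0]))
E
```

```text
t 5.2 P [0.5985 0.0565 0.1426] w 0.17576229165040158 Ftool [-2.77  6.51  4.29]
tool yaw th 0.09296843964863662 radius y 0.20838976322209607 x -0.043062401192751266 zgrasp 0.1612981933455626
top 80 gate th -0.09235671960921088
side 435 gate th 0.10631617105393609
```

>>> carry_out:
  targets:
    - [0.37,0.12,0,0,0,-0.018]
    - [0.37,0.12,0,0,0,-0.018]
    - [0.37,0.12,0,0,0,-0.018]
    - [0.15,0.03,0,0,0,-0.007]
    - [0,0,0,0,0,0]

```text
time_s: 5.92
tcp_pos: [0.6, 0.0687, 0.1422]
eef_rot: [[-0.125, 0.992, -0.001], [0.992, 0.125, 0.0], [0.0, -0.001, -1.0]]
contact_force: [2.2, -1.5, -4.0]
width: 0.174
```

```bash
python3 st.py
python3 - <<'E'
from st import *
c=imaging.camera('top')
crop(c,100,110,250,260,4,'pics/t3.png')
E
```

```text
t 5.925 P [0.6    0.0687 0.1422] w 0.1744573882681454 Ftool [-1.78  2.01  3.99]
tool yaw th 0.03470507486612456 radius y 0.20823158961337093 x -0.0431850068831706 zgrasp 0.1608804670560388
t 5.925 P [0.6    0.0687 0.1422] w 0.1744573882681454 Ftool [-1.78  2.01  3.99]
tool yaw th 0.03470507486612456 radius y 0.20823158961337093 x -0.0431850068831706 zgrasp 0.1608804670560388
```

View pics/t3.png

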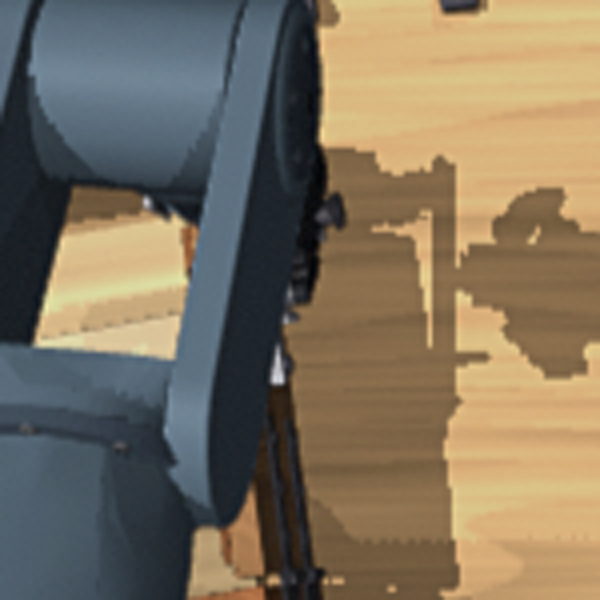

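Picture 7: the top view is blocked by the arm, so I'm relying on force. Free-swing drag is about −1.8 to −2.5 N and the stud isn't touched yet.

>>> carry_out:
  targets:
    - [0.1,0.03,0,0,0,-0.005]
    - [0.1,0.03,0,0,0,-0.005]
    - [0,0,0,0,0,0]
    - [0,0,0,0,0,0]
    - [0,0,0,0,0,0]

```text
time_s: 6.6
tcp_pos: [0.6002, 0.0696, 0.1422]
eef_rot: [[-0.134, 0.991, -0.001], [0.991, 0.134, -0.001], [-0.001, -0.002, -1.0]]
contact_force: [0.2, -6.0, -4.9]
width: 0.176
```

```bash
python3 st.py
```

```text
t 6.6 P [0.6002 0.0696 0.1422] w 0.17646705807905427 Ftool [-5.99 -0.62  4.93]
tool yaw th 0.02539749431947011 radius y 0.20797822681034797 x -0.044448021150724555 zgrasp 0.16088221778673023
```

>>> carry_out:
  targets:
    - [0.05,0.0,0,0,0,0]
    - [0.05,0.0,0,0,0,0]
    - [0,0,0,0,0,0]
    - [0,0,0,0,0,0]
    - [0,0,0,0,0,0]
  grip_force: 32

```text
time_s: 7.22
tcp_pos: [0.6002, 0.0699, 0.1422]
eef_rot: [[-0.134, 0.991, -0.001], [0.991, 0.134, -0.002], [-0.002, -0.002, -1.0]]
contact_force: [1.5, -7.5, -5.8]
width: 0.173
```

```bash
python3 st.py
```

```text
t 7.225 P [0.6002 0.0699 0.1422] w 0.17278352135963007 Ftool [-7.63  0.53  5.86]
tool yaw th 0.02547591107547062 radius y 0.20807334389426954 x -0.04427300313752143 zgrasp 0.1608875862421959
```

>>> carry_out:
  targets:
    - [0.1,0.0,0,0,0,0]
    - [0.1,0.0,0,0,0,0]
    - [0.1,0,0,0,0,0]
    - [0,0,0,0,0,0]
    - [0,0,0,0,0,0]

```text
time_s: 7.85
tcp_pos: [0.6002, 0.0709, 0.1424]
eef_rot: [[-0.134, 0.991, -0.0], [0.991, 0.134, -0.005], [-0.005, -0.001, -1.0]]
contact_force: [2.1, -15.0, -3.8]
width: 0.169
```

```bash
python3 st.py;  python3 - <<'E'
from st import *
c=imaging.camera('side')
crop(c,250,70,370,170,6,'pics/s4.png')
E
```

```text
t 7.85 P [0.6002 0.0709 0.1424] w 0.16899515961843425 Ftool [-15.16   0.1    3.86]
tool yaw th 0.025897307854253315 radius y 0.20832008495822996 x -0.04363962336973985 zgrasp 0.16106022284976385
t 7.85 P [0.6002 0.0709 0.1424] w 0.16899515961843425 Ftool [-15.16   0.1    3.86]
tool yaw th 0.025897307854253315 radius y 0.20832008495822996 x -0.04363962336973985 zgrasp 0.16106022284976385
```

View pics/s4.png

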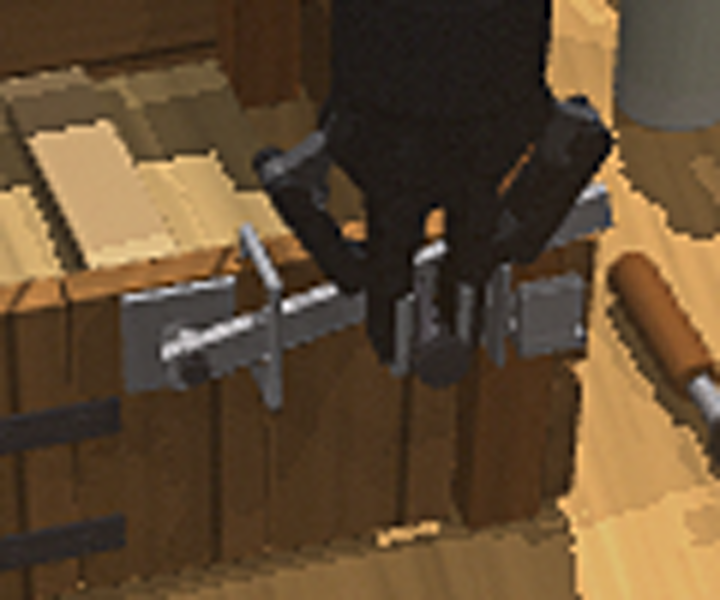

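Picture 8: the bar is raised over the horn (keeper at about (550,315), tip at (600,205)). The push is about 15 N at the knob, which is roughly 12–13 N on the stud. Lowering part way, still above the horn, to check that the force holds.

>>> carry_out:
  targets:
    - [0,0.05,0.2,0,0,0]
    - [0,0.05,0.2,0,0,0]
    - [0,0.05,0.2,0,0,0]
    - [0,0.04,0.2,0,0,0]
    - [0,0,0,0,0,0]

```text
time_s: 8.52
tcp_pos: [0.6015, 0.0714, 0.1345]
eef_rot: [[-0.134, 0.991, -0.002], [0.991, 0.134, -0.005], [-0.005, -0.003, -1.0]]
contact_force: [-0.6, -13.9, -1.7]
width: 0.173
```

```bash
python3 st.py
```

```text
t 8.525 P [0.6015 0.0714 0.1345] w 0.1728008515085881 Ftool [-13.66  -2.43   1.78]
tool yaw th 0.025631493752795415 radius y 0.20947522854557046 x -0.04328932550098987 zgrasp 0.15323432369134599
```

>>> carry_out:
  targets:
    - [0.05,0,0,0,0,0]
    - [0.05,0,0,0,0,0]
    - [0,0,0,0,0,0]
    - [0,0,0,0,0,0]
    - [0,0,0,0,0,0]

```text
time_s: 9.15
tcp_pos: [0.6016, 0.0717, 0.1347]
eef_rot: [[-0.134, 0.991, -0.002], [0.991, 0.134, -0.006], [-0.006, -0.002, -1.0]]
contact_force: [-0.8, -16.4, -1.1]
width: 0.173
```

```bash
python3 st.py
```

```text
t 9.15 P [0.6016 0.0717 0.1347] w 0.17331565292381193 Ftool [-16.09  -2.97   1.2 ]
tool yaw th 0.025703452907695434 radius y 0.2095927560088475 x -0.04307756347153758 zgrasp 0.15339642309638774
```

>>> carry_out:
  targets:
    - [0,0,0.2,0,0,0]
    - [0,0,0.2,0,0,0]
    - [0,0.02,0.2,0,0,0]
    - [0,0.02,0.15,0,0,0]
    - [0,0,0,0,0,0]

```text
time_s: 9.78
tcp_pos: [0.6021, 0.0722, 0.1274]
eef_rot: [[-0.134, 0.991, -0.001], [0.991, 0.134, -0.005], [-0.005, -0.002, -1.0]]
contact_force: [-0.2, -13.6, 0.3]
width: 0.17
```

```bash
python3 st.py
```

```text
t 9.775 P [0.6021 0.0722 0.1274] w 0.17030997537740017 Ftool [-13.42  -2.01  -0.21]
tool yaw th 0.02560822128355969 radius y 0.2102310497119378 x -0.042566095375989633 zgrasp 0.1460959961215847
```

>>> carry_out:
  targets:
    - [0.08,0,0,0,0,0]
    - [0.02,0,0.2,0,0,0]
    - [0.02,0,0.2,0,0,0]
    - [0,0,0.2,0,0,0]
    - [0,0,0,0,0,0]

```text
time_s: 10.4
tcp_pos: [0.6022, 0.0731, 0.1229]
eef_rot: [[-0.134, 0.991, -0.001], [0.991, 0.134, -0.006], [-0.006, -0.002, -1.0]]
contact_force: [-4.9, -16.5, 8.5]
width: 0.169
```

```bash
python3 st.py
```

```text
t 10.4 P [0.6022 0.0731 0.1229] w 0.1692711287344513 Ftool [-15.79  -7.11  -8.4 ]
tool yaw th 0.025838158627670776 radius y 0.21050555220215558 x -0.04172662089173905 zgrasp 0.14161630162141617
```

Run:
```python
from st import *
c=imaging.camera('side')
crop(c,250,70,370,170,6,'pics/s5.png')
w=xyz(c);ex,ey=gframe(.026);q=(w-H)@np.stack([ex,ey,[0,0,1]],1)
for y in (-.14,-.16,-.17,-.25,-.26,-.27,-.28,-.29):
    k=(abs(q[...,1]-y)<.005)&(q[...,0]>-.027)&(q[...,0]<-.008)&(q[...,2]>.11)&(q[...,2]<.19)
    t=q[k]
    if len(t):print(y,len(t),'z max/mean',t[:,2].max().round(4),t[:,2].mean().round(4),'x',t[:,0].min().round(4),t[:,0].max().round(4))
```

```text
t 10.4 P [0.6022 0.0731 0.1229] w 0.1692711287344513 Ftool [-15.79  -7.11  -8.4 ]
tool yaw th 0.025838158627670776 radius y 0.21050555220215558 x -0.04172662089173905 zgrasp 0.14161630162141617
-0.14 33 z max/mean 0.1489 0.1405 x -0.0213 -0.0102
-0.16 37 z max/mean 0.1774 0.1475 x -0.027 -0.0088
-0.17 33 z max/mean 0.1497 0.1413 x -0.0203 -0.0108
-0.25 36 z max/mean 0.1822 0.1305 x -0.027 -0.0087
-0.26 22 z max/mean 0.1529 0.1392 x -0.027 -0.0192
-0.27 37 z max/mean 0.1529 0.1399 x -0.027 -0.0096
-0.28 30 z max/mean 0.1495 0.141 x -0.0265 -0.0096
-0.29 29 z max/mean 0.1503 0.1409 x -0.0188 -0.0093
```

View pics/s5.png

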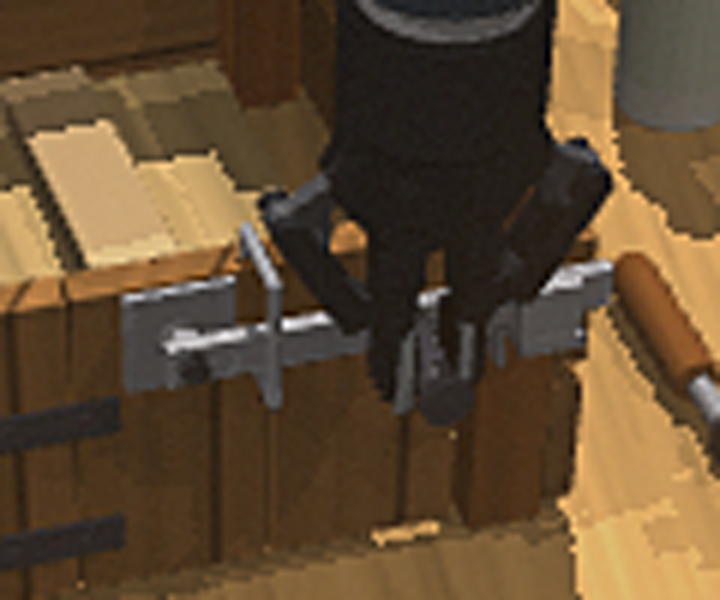

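Picture 9: the bar lies behind the horn in the notch, with its top level along the length (z 0.149–0.150 at both ends, slope about 0.01). The 8 N upward on the tool is the notch floor. I'll ease the down and side loads first, then the push, and then open.

>>> carry_out:
  targets:
    - [0,-0.1,-0.08,0,0,0]
    - [0,-0.1,-0.08,0,0,0]
    - [-0.1,0,0,0,0,0]
    - [-0.15,0,0,0,0,0]
    - [-0.15,0,0,0,0,0]

```text
time_s: 11.08
tcp_pos: [0.6021, 0.072, 0.124]
eef_rot: [[-0.133, 0.991, 0.003], [0.991, 0.133, -0.0], [-0.001, 0.003, -1.0]]
contact_force: [3.9, -0.5, 1.6]
width: 0.171
```

```bash
python3 st.py
```

```text
t 11.075 P [0.6021 0.072  0.124 ] w 0.1705774187282895 Ftool [-1.    3.78 -1.63]
tool yaw th 0.02619177245646359 radius y 0.2108185132700824 x -0.04211032190659194 zgrasp 0.1427053569459126
```

>>> carry_out:
  targets:
    - [0,0,0,0,0,0]
    - [0,0,0,0,0,0]
    - [0,0,0,0,0,0]
    - [0,0,0,0,0,0]
    - [0,0,0,0,0,0]
  grip: 0.45

```text
time_s: 11.7
tcp_pos: [0.6006, 0.0729, 0.1225]
eef_rot: [[-0.135, 0.991, -0.0], [0.991, 0.135, 0.0], [0.0, -0.0, -1.0]]
contact_force: [-0.5, 0.7, -1.4]
width: 0.453
```

>>> carry_out:
  targets:
    - [0,0,-0.5,0,0,0]
    - [0,0,-1.5,0,0,0]
    - [0,0,-2.5,0,0,0]
    - [0,0,-3,0,0,0]
    - [0,0,-3,0,0,0]

```text
time_s: 12.32
tcp_pos: [0.6009, 0.0728, 0.2299]
eef_rot: [[-0.135, 0.991, 0.001], [0.991, 0.135, -0.0], [-0.0, 0.001, -1.0]]
contact_force: [1.3, -0.5, -0.4]
width: 0.45
```

>>> carry_out:
  targets:
    - [-3,0,-1,0,0,0]
    - [-4,0,0,0,0,0]
    - [-4,0,0,0,0,0]
    - [-4,0,0,0,0,0]
    - [-3,0,0,0,0,0]

```text
time_s: 12.95
tcp_pos: [0.6253, -0.1074, 0.2391]
eef_rot: [[-0.134, 0.991, 0.002], [0.991, 0.134, -0.001], [-0.001, 0.001, -1.0]]
contact_force: [0.1, 0.3, -0.3]
width: 0.449
```

Run:
```python
from st import *
c=imaging.camera('side');t=imaging.camera('top')
a=cv2.resize(c['pixels'][60:180,200:380],(540,360),interpolation=cv2.INTER_CUBIC)
b=cv2.resize(t['pixels'][120:280,110:240],None,fx=2,fy=2.25,interpolation=cv2.INTER_CUBIC)
cv2.imwrite('pics/f.png',np.hstack([a,b])[:,:,::-1])
w=xyz(c);ex,ey=gframe(.026);q=(w-H)@np.stack([ex,ey,[0,0,1]],1)
for y in (-.13,-.14,-.17,-.19,-.225,-.24,-.26,-.275,-.285,-.29):
    k=(abs(q[...,1]-y)<.005)&(q[...,0]>-.027)&(q[...,0]<-.01)&(q[...,2]>.11)&(q[...,2]<.165)
    r=q[k]
    if len(r):print(y,len(r),'ztop',r[:,2].max().round(4),'x',r[:,0].min().round(4),r[:,0].max().round(4))
```

```text
t 12.95 P [ 0.6253 -0.1074  0.2391] w 0.44869108116253426 Ftool [0.25 0.11 0.34]
tool yaw th 0.02595586556997162 radius y 0.20978574398063685 x -0.22320304017451645 zgrasp 0.2577938149498607
-0.13 31 ztop 0.1498 x -0.0264 -0.0132
-0.14 32 ztop 0.15 x -0.0221 -0.0113
-0.17 31 ztop 0.1515 x -0.02 -0.0124
-0.19 33 ztop 0.1499 x -0.0205 -0.0111
-0.225 27 ztop 0.1521 x -0.02 -0.0111
-0.26 8 ztop 0.1514 x -0.0246 -0.014
```

View pics/f.png

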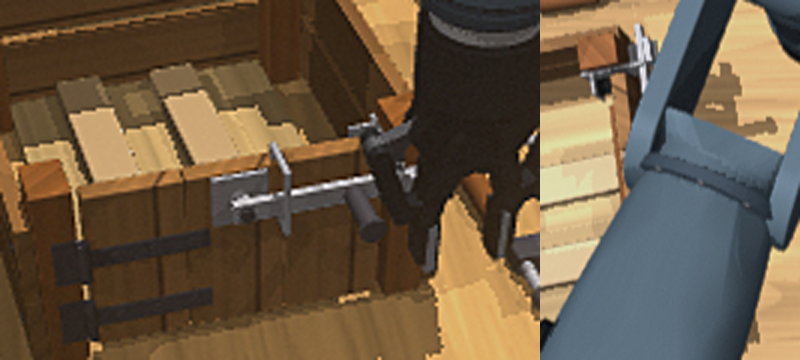

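Picture 10: the arm still covers the keeper, so I'm moving it clear for the final check.

>>> carry_out:
  targets:
    - [-4,-3,-0.5,0,0,0]
    - [-5,-4,-0.5,0,0,0]
    - [-5,-4,0,0,0,0]
    - [-5,-4,0,0,0,0]
    - [-4,-3,0,0,0,0]

```text
time_s: 13.68
tcp_pos: [0.479, -0.3548, 0.2487]
eef_rot: [[-0.134, 0.991, 0.001], [0.991, 0.134, -0.001], [-0.001, 0.001, -1.0]]
contact_force: [-0.4, -0.2, 0.8]
width: 0.453
```

Run:
```python
from st import *
c=imaging.camera('side');t=imaging.camera('top')
a=cv2.resize(c['pixels'][80:170,230:380],(500,300),interpolation=cv2.INTER_CUBIC)
b=cv2.resize(t['pixels'][120:280,110:240],(300,300),interpolation=cv2.INTER_CUBIC)
cv2.imwrite('pics/f2.png',np.hstack([a,b])[:,:,::-1])
for n,cc in(('side',c),('top',t)):
    w=xyz(cc);ex,ey=gframe(.026);q=(w-H)@np.stack([ex,ey,[0,0,1]],1)
    k=(q[...,2]>.158)&(q[...,2]<.1655)&(q[...,1]<-.01)&(q[...,1]>-.235)&(abs(q[...,0]-.009)<.025)
    f=cv2.fitLine(q[k][:,:2].astype(np.float32),cv2.DIST_HUBER,0,.01,.01).ravel();print(n,'gate th',.026+f[0]/-f[1])
    for y in (-.13,-.14,-.17,-.185,-.225,-.235,-.245,-.26,-.27,-.28,-.29):
        k=(abs(q[...,1]-y)<.005)&(q[...,0]>-.027)&(q[...,0]<-.01)&(q[...,2]>.11)&(q[...,2]<.165)
        r=q[k]
        if len(r):print(y,len(r),'ztop',np.sort(r[:,2])[-4:].mean().round(4),'x',r[:,0].min().round(4),r[:,0].max().round(4))
    for nm,lo in (('all',0),):
        pass
# undisturbed items: colour change against the first pictures outside the bin/arm
for n,cc in(('top',t),):
    d=np.abs(cc['pixels'].astype(int)-load(n+'0.npz')['pixels'])[:,:,:].max(2)[100:290,300:410]>60
    print('changed px around scraper/square/caul',d.sum())
```

```text
t 13.675 P [ 0.479  -0.3548  0.2487] w 0.45300100902083673 Ftool [-0.1  -0.47 -0.77]
tool yaw th 0.02531098773421131 radius y 0.03143518155273959 x -0.4488001853884866 zgrasp 0.2674314431409455
side gate th -0.058217764
-0.245 6 ztop 0.1481 x -0.0196 -0.0139
-0.26 31 ztop 0.1522 x -0.0268 -0.0115
-0.27 38 ztop 0.1504 x -0.0265 -0.01
-0.28 30 ztop 0.1504 x -0.0268 -0.0113
-0.29 29 ztop 0.1501 x -0.02 -0.0105
top gate th 0.032355208
-0.13 25 ztop 0.1512 x -0.0245 -0.0119
-0.14 20 ztop 0.1517 x -0.0204 -0.0137
-0.17 20 ztop 0.1508 x -0.0199 -0.012
-0.185 19 ztop 0.1514 x -0.0199 -0.0119
-0.225 19 ztop 0.1502 x -0.0196 -0.0121
-0.235 19 ztop 0.1515 x -0.0199 -0.0112
-0.245 21 ztop 0.1536 x -0.0199 -0.011
-0.26 28 ztop 0.1537 x -0.027 -0.0119
-0.27 33 ztop 0.1532 x -0.0269 -0.011
-0.28 19 ztop 0.1528 x -0.0259 -0.012
-0.29 16 ztop 0.1518 x -0.0194 -0.011
changed px around scraper/square/caul 8463
```

View pics/f2.png

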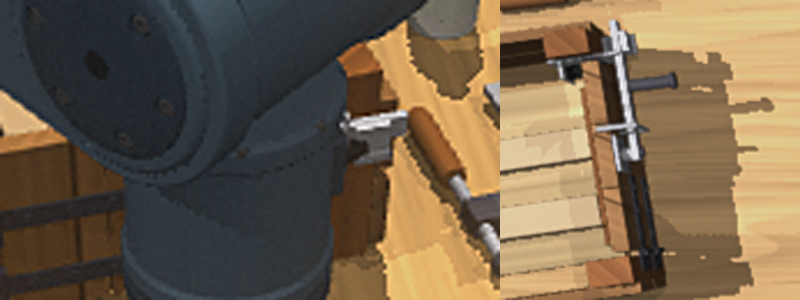

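Picture 11 (top half): the gate is home, the bar lies behind the horn, and its top edge is level along the whole length (0.150–0.153 at both ends). The arm is clear of everything. Handing in.

```bash
python3 -c "
from station import order,bot
print(bot.get_state()['joint_velocities']);print(order.job_done())"
```

```text
[ 4.1182901  -0.41962612  0.73499041  2.40479544  0.70834573  3.20012738]
the job is handed in; nothing more can be done
None
```

The gate is shut and latched, and the job was handed in at about 13.8 s of the 54 s allowed. I lifted the bar by its knob to about 0.27 rad and swung the gate from about 0.42 rad open. I pressed it on the stud with 13–16 N at the knob, which I estimate as about 10–14 N on the stud. Then I lowered the bar behind the horn, eased the loads off and let go.

**Latch:** In the last top view the bar lies behind the horn. Its top edge is level to within about 3 mm end to end, near the depth noise. The gate stands about 0.03 rad off nominal flush, which fits a keeper set roughly 7 mm outward.

**Forces:** The highest readings I took were about 16 N of push and 8 N at the notch floor.

**Checks that failed or disagreed:**
- The side camera's fit of the gate angle was spoiled by the arm in its view (−0.06 rad), so I disregarded it. One earlier top-camera fit was spoiled the same way.
- The picture comparison around the scraper, square and caul flagged 8463 changed pixels and settles nothing. I put it down to the arm standing over that area, but did not check. I made no contact there: the tool stayed above z 0.2 m everywhere except at the knob.
- At hand-in the arm was still settling at up to 4 °/s, clear of everything.

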